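# Gauge the sprung contacts of a bench test unit

### The job

Turn the test unit's knob fully anticlockwise to its end stop so that the contacts are dead, and only then take the gauge blade out of its wooden stand by its handle. Slide it upright, tip down, between the two sprung contact plates until both drag snugly on it, with its tip about halfway down the straight part of the plates and clear of the bottom. Finish while still gripping the blade and holding it at that depth, and leave the other things on the bench where they are.

Things in the scene. Friction and masses are not known exactly. Their poses are not given: they have to be found in the camera images.
- unit: Low white test unit fixed to the bench, 160 (x) x 240 (y) x 60 mm high, origin at the centre of its underside on the bench, z up. On its flat top (60 mm up) sit the black bar knob (centre at y = -60 mm) and the contact pair (centre at y = +62 mm) on a black block 60 x 76 x 10 mm, whose top, the floor under the plates, is 70 mm above the bench. Two black end posts on that block, 33 mm either side of the pair in y, reach 100 mm.
- knob (a joint): The unit's knob, rad: 0 at the anticlockwise end stop (off), grows as it is turned clockwise seen from above, up to 2.4; at the start 0.6 to 1.4. It stays where it is left and turns with light friction (0.04 N m). At value q the bar of the knob lies along the unit's x axis turned by -q about the vertical.
- knob_grip (a point): Point on the knob's vertical axis at the height to grip it, 97 mm above the bench, in the middle of an upright bar grip 42 mm long, 14 mm thick, whose top is 104 mm above the bench. The bar rises 30 mm from a disc of radius 22 mm (disc top 74 mm above the bench).
- throat (a point): Fixed point midway between the two contact plates at the top of their straight part, 104 mm above the bench; axes as the unit's. Straight part: from here 30 mm downwards (the block's floor is 34 mm below this point), with a gap of 1 mm at rest. Above it the plates flare outwards 20 degrees each side to a mouth 13 mm wide, 17 mm above this point. The plates face each other along the unit's y axis and are 36 mm wide along its x axis.
- plate_a: Brass contact plate on the unit's +y side, 36 mm wide, 5 mm thick. It slides outwards along the unit's y axis, up to 9 mm, against a spring: 3 N preload plus 1 N per mm. Its origin is on the block's floor, 34 mm below the throat point (at rest).
- plate_b: The same on the unit's -y side, sliding to -y. With the 5 mm blade centred between them each plate gives 2 mm and presses with about 5 N.
- blade: Loose gauge blade, 90 g or so: a steel blade 20 mm wide (its x), 5 mm thick (its y), 50 mm long with a rounded tip, below a black handle 34 (x) x 16 (y) x 45 mm high. Origin at the tip, z up along the blade to the handle, which spans 50 to 95 mm above the tip. Symmetrical under a half turn about z.
- blade_tip (a point): Tip of the blade (its lowest point); axes as the blade's.
- blade_grip (a point): Point in the handle to grip, 76 mm above the tip; squeeze the 16 mm thickness, along the blade's y.
- stand: Wooden block fixed to the bench, 90 (x) x 60 (y) x 58 mm high, origin at the centre of its underside. A slot at its centre, 24 mm along x and 9 mm along y, holds the blade: at the start the handle rests on the block's top with the tip 8 mm above the bench. Lift straight up by more than 50 mm to clear it.
- toy_dog: Bystander: little toy dog, 105 mm high, 56 mm wide, loose. Origin under its centre.
- spool: Bystander: grey wire spool, 60 mm across, 40 mm high, loose. Origin under its centre.
- screwdriver: Bystander: black-handled screwdriver, 170 mm long, lying along its x. Origin under its middle.
- bottle: Bystander: amber bottle, 60 mm across, 190 mm high, loose. Origin under its centre.
There are look-alikes about, which are no part of the job. Leave any green or turquoise look-alike of the blade alone.

How it is judged (in metres and radians):
On the way, in this order (a step that is already met when the one before it is completed fails the run):
1. the knob is turned to its anticlockwise end stop (value of joint knob below 0.1 rad), for 0.2 s.
2. the blade is lifted out of its stand in the gripper (height (world z) of blade_tip above 0.06 m and contact force between the fingers and blade above 2 N), for 0.1 s.
At the end, for the whole second after the job is handed in: Knob within 0.1 rad of its anticlockwise stop; blade still, upright within 0.15 rad, gripped in the fingers (over 3 N), tip 6 to 28 mm below the top of the straight part, within 12 mm of the middle along the plates and 5 mm across, each plate pressing on it with over 1 N (value of joint knob below 0.1 rad and z of blade_tip in the frame of throat between -0.028 and -0.006 m and x of blade_tip in the frame of throat between -0.012 and 0.012 m and y of blade_tip in the frame of throat between -0.005 and 0.005 m and contact force between blade and plate_a above 1 N and contact force between blade and plate_b above 1 N and contact force between the fingers and blade above 3 N and contact force between blade and stand below 0.1 N and angle between blade's own z axis and vertical below 0.15 rad and linear speed of blade below 0.02 m/s); the arm keeps its last pose, push and grip.
It fails at once if the blade touches a contact plate while the knob is not off (value of joint knob above 0.15 rad and (contact force between blade and plate_a above 0.5 N or contact force between blade and plate_b above 0.5 N)).
It fails at once if a bystander is moved by more than 40 mm (distance of any of toy_dog, spool, screwdriver, bottle from where it was at the start of the episode above 0.04 m).
It also fails if it takes over 54 s, if anything falls off the work surface, if the arm or the gripper's body presses on something with over 40 N, if the wrist force passes 120 N, or if a joint passes its speed limit or range.

### The arm

A 7-joint arm with a two-finger parallel gripper is mounted at the origin on the work surface. World frame = base frame: x ahead of the robot, y to its left, z up, the work surface at z = 0. Lengths are in mm, angles in rad, forces in N, time in s.
With the tool pointing down it reaches from about 400 to 875 mm from the base axis. Payload 4.4 kg.
Tool frame: the origin (TCP) lies where the fingers leave the gripper's body, on its centre line; the fingertips stand 73 mm ahead of it and the grasp point (between the pads) lies 54 mm ahead of it; z points along the fingers, y is the line along which they close (so a half turn about z gives the same grasp; the last joint's range is limited). The gripper opens to 85 mm and grips with 20 to 120 N. Pads are 22 mm wide; open, the fingers measure 114 mm over their backs; the gripper's body (76 mm by 85 mm) begins 54 mm behind the grasp point. The pads swing forward as they close: fully open they stand 13 mm farther back than shut.
Start: joints at [-1.333, 0.628, 0.038, 1.517, -0.027, 0.996, -0.02], TCP at [194.425, 620.255, 303.913] pointing down, gripper open.
Joint ranges: [-3.06, 3.06], [-0.37, 2.12], [-1.25, 1.32], [0.18, 2.47], [-1.1, 4.24], [0.23, 1.98], [-2.94, 2.94]. Speed limits (rad/s): [2.57, 2.57, 3.14, 3.14, 3.14, 3.14, 3.14].

### API

Orientations are given as [roll, pitch, yaw] about the fixed x, y, z axes, in that order (R = Rz(yaw) Ry(pitch) Rx(roll)).
In Python, from cell import ctrl gives the robot as it stands.
- The arm moves only by the tool send_rows, never from a script. Its argument "rows" is a list that holds one entry, the list of rows, each a list of 6 numbers: the shift along the tool's x, y, z in cm, then the turn, a rotation vector about the tool's x, y, z in rad. In form: [[[tx, ty, tz, wx, wy, wz], ...]]. A call has 1 to 10 rows; each row is the pose to reach, as a shift and turn from the pose commanded when the call began, along the tool's axes at that moment; what a row does not reach only later rows make up. A row lasts 1/10 s, in which the tool goes at most 50 mm and 8.59 degrees, less where a joint would pass 70% of its speed; a pose out of reach is approached as far as the arm can. A call with a gripper value outside its range is refused whole. "grip" is the closure in counts, from 0 (fully open) to 255 (shut), set as the call begins (left out, the last holds). The fingers move at their own pace and stop on an object; the grip force is fixed at half the most. Time passes only in rows, so rows that repeat a pose let the fingers close. It gives the time, the measured TCP pose, the force, the opening and the grip force at its end, in the units of the state.
- ctrl.read_state(): the state, without advancing time (a new reading comes with each control period).
- ctrl.get_image(name): name is "scene" or "top"; returns a dict with "pixels" (384x512x3 uint8, red, green, blue), "fx", "fy", "cx", "cy" (pixels), "D" ([k1, k2, p1, p2, k3] as OpenCV has them; the pictures are not rectified), "extrinsics" (4x4, takes a point from camera to world coordinates). Camera axes: x right, y up, looking along -z (the intrinsics and any distortion apply to the point x, -y, -z); pixel columns grow to the right and rows downward; lengths in mm; the calibration is good to about 2 mm. A picture is of the moment at which its call begins. There is no depth.
- ctrl.finish_job(): hands the job in; it is judged then, once.
The state is a dict: "clock": time; "qpos": joint angles; "qd": joint speeds; "tau": joint torques, N m; "eef_pos": TCP position; "tool_rot": TCP orientation; "force": force on the tool from outside, world axes, zero at the start; "torque": the same for the moment, N m; "width": finger opening in mm; "gripper_force": force on a finger pad.
Only numpy, scipy, OpenCV 4.12 (cv2) and the standard library are available. Lean on these libraries where they do the work, as an engineer would, in place of code of your own. Each camera call takes 0.05 s, during which the arm holds its last target. There are 200 camera calls.

## Working session

There is one attempt and no reset: what is moved stays moved. The work goes in short steps, Python scripts to look and compute and a tool call to move; the robot and the scene stay as the last step left them, time stands still between calls to the robot, and variables do not carry over. Pictures are saved under pics/ and viewed, at most 10 in all, crops included, and the job is handed in when it is done.

Besides the shell and the picture viewer there is one more tool, called after "Call:" as name([rows], argument=value, ...), one row to a line, values as JSON. send_rows: Moves the arm, as the interface text tells. Its arguments: {"type":"object","properties":{"rows":{"type":"array","items":{"type":"array","items":{"type":"array","items":{"type":"number"}}}},"grip":{"type":"number"}},"required":["rows"]}

```bash
mkdir -p pics; cat > h.py <<'E'
import numpy as np, cv2
from cell import ctrl
def cam(n):
    return ctrl.get_image(n)
def K(c): return np.array([[c['fx'],0,c['cx']],[0,c['fy'],c['cy']],[0,0,1.]])
def ray(c,px):
    u=cv2.undistortPoints(np.array(px,float).reshape(-1,1,2),K(c),np.array(c['D'],float)).reshape(-1,2)
    d=np.c_[u[:,0],-u[:,1],-np.ones(len(u))]
    E=np.array(c['extrinsics']); return E[:3,3],d@E[:3,:3].T
def plane(c,px,z):
    o,d=ray(c,px); return o+d*((z-o[2])/d[:,2])[:,None]
def proj(c,P):
    E=np.linalg.inv(np.array(c['extrinsics'])); p=np.atleast_2d(P)@E[:3,:3].T+E[:3,3]
    return cv2.projectPoints(p*[1,-1,-1],np.zeros(3),np.zeros(3),K(c),np.array(c['D'],float))[0].reshape(-1,2)
def save(c,name,box=None,s=1):
    im=c['pixels'][:,:,::-1]
    if box: im=im[box[1]:box[3],box[0]:box[2]]
    cv2.imwrite('pics/'+name,cv2.resize(im,None,fx=s,fy=s,interpolation=cv2.INTER_CUBIC))
E
python3 - <<'E'
from h import *
a,b=cam('scene'),cam('top')
save(a,'s0.png',s=1.5); save(b,'t0.png',s=1.5)
for c in(a,b): print(c['fx'],c['D'],np.round(c['extrinsics'],3).tolist())
print(ctrl.read_state())
E
```

```text
422.99822525266103 [0.05046311 0.         0.         0.         0.        ] [[-0.862, -0.42, 0.283, 897.143], [0.506, -0.722, 0.472, 332.675], [0.006, 0.551, 0.835, 865.823], [0.0, 0.0, 0.0, 1.0]]
455.07703793027673 [0.02221154 0.         0.         0.         0.        ] [[-0.016, 0.998, -0.063, 558.248], [-1.0, -0.017, -0.02, -115.376], [-0.021, 0.063, 0.998, 1171.881], [0.0, 0.0, 0.0, 1.0]]
{'clock': 0.1, 'qpos': array([-1.33280868,  0.62924539,  0.03844499,  1.51827809, -0.026997  ,
        0.99628746, -0.02000167]), 'qd': array([-0.00090015, -0.00224226, -0.00051721, -0.00166717,  0.00015268,
        0.00162271,  0.0004755 ]), 'tau': array([ 3.16828606e-03, -5.64534509e+01,  1.23075027e+00, -1.93973440e+01,
        1.13699469e-02,  5.44784241e-03, -1.93241442e-05]), 'eef_pos': array([194.27851383, 619.82863288, 303.08305761]), 'tool_rot': array([-3.13989241e+00,  1.94883558e-05,  2.83780458e+00]), 'force': array([ 0.44672067,  0.51565479, -0.13718163]), 'torque': array([-0.03040224, -0.00596804,  0.00233448]), 'gripper_force': 0.0, 'width': 85.4916748719147}
```

View pics/s0.png

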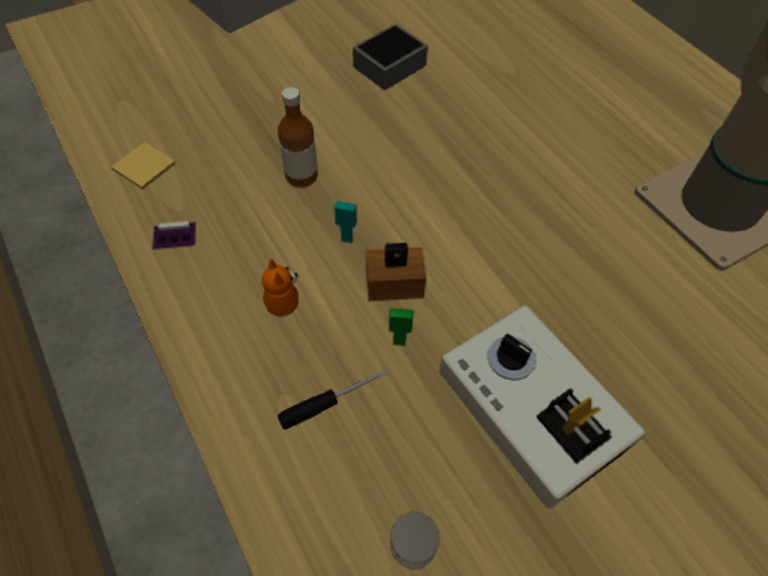

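View pics/t0.png

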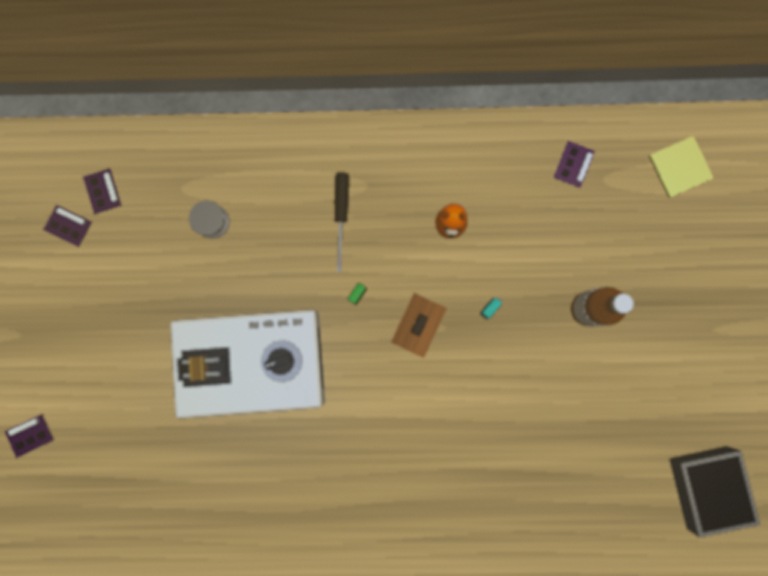

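The scene view shows the unit at about (540,405) in the 1.5x picture, with the knob at (515,350) and the contact plates at (580,413). The black-handled blade stands in the wooden stand at (396,270). There are three blade-like things: black in the stand at (396,255), turquoise at (346,220) and green at (401,325). The black one fits, because it is the only one in the stand and the task excludes the coloured ones. The top view shows the same layout, with the stand at (419,325) and the knob at (281,361).

```bash
cat > m.py <<'E'
from h import *
a,b=cam('scene'),cam('top')
hsv=cv2.cvtColor(b['pixels'],cv2.COLOR_RGB2HSV)
def big(m,box):
    z=np.zeros_like(m); x0,y0,x1,y1=box; z[y0:y1,x0:x1]=m[y0:y1,x0:x1]
    cs=cv2.findContours(z,cv2.RETR_EXTERNAL,cv2.CHAIN_APPROX_NONE)[0]
    return max(cs,key=cv2.contourArea).reshape(-1,2)
def rect(c,m,box,z,n):
    p=plane(c,cv2.convexHull(big(m,box)).reshape(-1,2),z)[:,:2]
    r=cv2.minAreaRect(p.astype(np.float32)); print(n,np.round(r[0],1),np.round(r[1],1),round(r[2],1)); return r
rect(b,cv2.inRange(hsv,(0,0,120),(180,60,255)),(105,195,225,285),60,'unit')
rect(b,cv2.inRange(hsv,(3,110,40),(14,255,200)),(255,190,302,242),58,'stand')
rect(b,cv2.inRange(hsv,(0,0,0),(180,255,50)),(265,200,295,230),103,'handle')
rect(b,cv2.inRange(hsv,(0,0,0),(180,255,70)),(172,225,200,255),90,'knob')
h2=cv2.cvtColor(a['pixels'],cv2.COLOR_RGB2HSV)
k=big(cv2.inRange(h2,(0,0,0),(180,255,55)),(250,155,280,180))
print('scene handle bbox',cv2.boundingRect(k))
A=a['pixels'][:,:,::-1]; B=b['pixels'][:,:,::-1]
r=lambda im,x0,y0,x1,y1:cv2.resize(im[y0:y1,x0:x1],(400,300),interpolation=cv2.INTER_CUBIC)
cv2.imwrite('pics/c1.png',np.vstack([np.hstack([r(B,105,190,225,280),r(B,250,185,310,230)]),np.hstack([r(A,310,200,430,290),r(A,230,150,310,210)])]))
E
python3 m.py
```

```text
unit [519.6 136. ] [160.1 242.8] 3.5
stand [ 534.4 -142.3] [0. 0.] 0.0Traceback (most recent call last):
  File "m.py", line 13, in <module>
    rect(b,cv2.inRange(hsv,(0,0,0),(180,255,50)),(265,200,295,230),103,'handle')
    ~~~~^^^^^^^^^^^^^^^^^^^^^^^^^^^^^^^^^^^^^^^^^^^^^^^^^^^^^^^^^^^^^^^^^^^^^^^^
  File "m.py", line 9, in rect
    p=plane(c,cv2.convexHull(big(m,box)).reshape(-1,2),z)[:,:2]
                             ~~~^^^^^^^
  File "m.py", line 7, in big
    return max(cs,key=cv2.contourArea).reshape(-1,2)
           ~~~^^^^^^^^^^^^^^^^^^^^^^^^
ValueError: max() iterable argument is empty
```

```bash
sed -i "s/(3,110,40),(14,255,200)/(0,60,30),(180,255,138)/; s/(180,255,50)),(265/(180,255,70)),(265/; s/(255,190,302,242)/(258,192,300,240)/" m.py
sed -i "/^hsv=/a for p in [(279,200),(265,228),(279,217),(290,215),(250,216),(187,240),(176,240)]: print(p,hsv[p[1],p[0]])" m.py
python3 m.py
```

```text
(279, 200) [ 15 151 123]
(265, 228) [ 15 148 124]
(279, 217) [18 71 65]
(290, 215) [ 15 154 134]
(250, 216) [ 21 107 159]
(187, 240) [23 16 65]
(176, 240) [110  30 151]
unit [519.5 136. ] [160.3 242.8] 3.5
stand [ 577.6 -144.5] [60.  88.4] 64.1
handle [ 577.4 -144.4] [10.5 27.3] 62.4
knob [524.1  74.8] [34.  34.7] 21.6
scene handle bbox (256, 162, 16, 17)
```

View pics/c1.png

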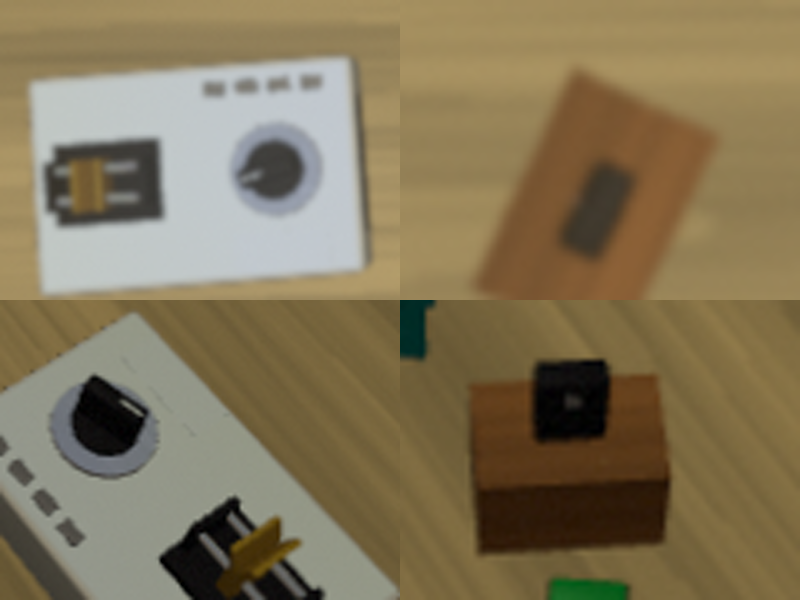

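The crop confirms the black handle (570,400) standing in the wooden stand, and the knob's pointer towards the plates, so q is about 1.3 rad. The measured sizes (unit 160x243, stand 60x88) fit the given ones. I start the approach now, keeping the knob in view.

Call:
send_rows([
  [[-23,-24,0,0,0,0],[-23,-24,0,0,0,0],[-23,-24,0,0,0,0],[-23,-24,0,0,0,0],[-23,-24,0,0,0,0],[-23,-24,0,0,0,0],[-23,-24,0,0,0,0],[-23,-24,0,0,0,0]],
], grip=0)

```text
clock: 1.1
eef_pos: [344.5, 317.5, 304.2]
tool_rot: [-3.139, 0.002, 2.829]
force: [-0.1, 0.6, 0.5]
width: 85.5
gripper_force: 0.0
```

```bash
cat >> h.py <<'E'
def go(x,y,z,yaw_close):
    "shift (cm) and turn (rad) along tool axes from the present pose to TCP x,y,z with tool y along yaw_close (deg, mod 180)"
    from scipy.spatial.transform import Rotation as R
    s=ctrl.read_state(); T=R.from_euler('xyz',s['tool_rot']); 
    d=T.inv().apply(np.array([x,y,z])-s['eef_pos'])/10
    G=R.from_euler('xyz',[np.pi,0,np.deg2rad(yaw_close)+np.pi/2])
    cands=[(T.inv()*g).as_rotvec() for g in (G,G*R.from_euler('z',np.pi))]
    w=min(cands,key=lambda v:np.linalg.norm(v))
    print('t',s['clock'],'pos',np.round(s['eef_pos'],1),'rot',np.round(s['tool_rot'],3),'q7',round(s['qpos'][6],2)); print('shift cm',np.round(d,2),'turn',np.round(w,3))
E
python3 - <<'E'
from h import *
a,b=cam('scene'),cam('top')
g=np.deg2rad(3.5); U=lambda x,y,z:[519.5+x*np.cos(g)-y*np.sin(g),136+x*np.sin(g)+y*np.cos(g),z]
pts=[U(0,-60,104),U(0,62,121),U(-18,62,121),U(18,62,121),U(0,95,100),U(0,29,100)]
K1=[U(21*np.cos(q),-60-21*np.sin(q),104) for q in (1.0,1.2,1.4)]+[U(-21*np.cos(q),-60+21*np.sin(q),104) for q in (1.0,1.2,1.4)]
r=[]
for c,box,s in((a,(330,210,395,270),6),(b,(110,220,205,265),4)):
    x0,y0,x1,y1=box; im=cv2.convertScaleAbs(c['pixels'][y0:y1,x0:x1,::-1],alpha=1.5)
    im=cv2.resize(im,None,fx=s,fy=s,interpolation=cv2.INTER_CUBIC)
    for P,col in((pts,(0,0,255)),(K1,(0,255,0))):
        for p in proj(c,P): cv2.circle(im,tuple(int(v) for v in (p-[x0,y0]+.5)*s),2,col,-1)
    r.append(im)
w=max(i.shape[1] for i in r)
cv2.imwrite('pics/c2.png',np.vstack([cv2.copyMakeBorder(i,0,0,0,w-i.shape[1],0) for i in r]))
go(523,76,240,20)
E
```

```text
t 1.2 pos [342.5 322.2 304.2] rot [3.141 0.    2.836] q7 0.48
shift cm [-24.63 -18.05   6.41] turn [ 0.001 -0.     0.916]
```

View pics/c2.png

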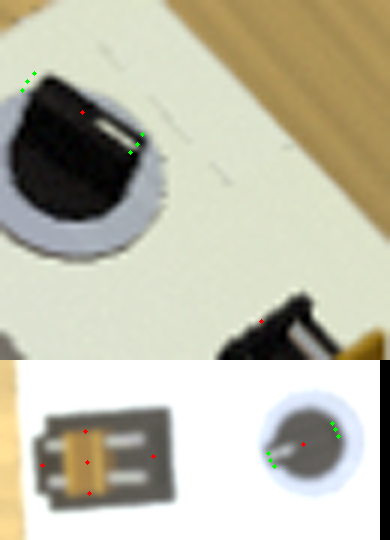

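The dots for the modelled knob axis, posts and plate mouth fall on the features in both views. The pointer lies between the q=1.2 and q=1.4 dots, so q is about 1.28 and the closing direction is 20°. I move above the knob.

Call:
send_rows([
  [[-24.6,-18.1,6.4,0,0,0.915],[-24.6,-18.1,6.4,0,0,0.915],[-24.6,-18.1,6.4,0,0,0.915],[-24.6,-18.1,6.4,0,0,0.915],[-24.6,-18.1,6.4,0,0,0.915],[-24.6,-18.1,6.4,0,0,0.915],[-24.6,-18.1,6.4,0,0,0.915],[-24.6,-18.1,6.4,0,0,0.915],[-24.6,-18.1,6.4,0,0,0.915],[-24.6,-18.1,6.4,0,0,0.915]],
])

```text
clock: 2.2
eef_pos: [521.8, 78.9, 240.0]
tool_rot: [-3.141, -0.002, 1.928]
force: [0.5, 1.0, -0.7]
width: 85.2
gripper_force: 0.0
```

```bash
python3 -c "
from h import *
go(523.3,76,153,20)
c=cam('scene'); save(c,'c3.png',(280,110,430,260),4)"
```

```text
t 2.2 pos [521.8  78.9 240. ] rot [-3.141e+00 -2.000e-03  1.928e+00] q7 0.39
shift cm [-0.34  0.04  8.7 ] turn [-0.    -0.002  0.008]
```

View pics/c3.png

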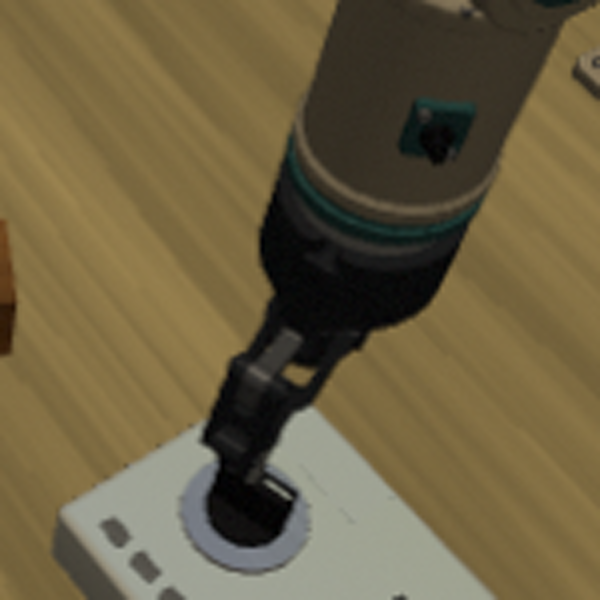

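The gripper hangs over the knob with the fingers either side of the bar (250,490). It was still settling, and the commanded pose is right, so I go straight down and then close.

Call:
send_rows([
  [[0,0,2.5,0,0,0],[0,0,5,0,0,0],[0,0,7,0,0,0],[0,0,8.5,0,0,0],[0,0,8.7,0,0,0],[0,0,8.7,0,0,0]],
])

```text
clock: 2.85
eef_pos: [522.4, 77.1, 153.1]
tool_rot: [-3.141, -0.001, 1.924]
force: [-0.3, -0.2, 0.9]
width: 85.7
gripper_force: 0.0
```

Call:
send_rows([
  [[0,0,0,0,0,0],[0,0,0,0,0,0],[0,0,0,0,0,0],[0,0,0,0,0,0],[0,0,0,0,0,0],[0,0,0,0,0,0],[0,0,0,0,0,0],[0,0,0,0,0,0],[0,0,0,0,0,0],[0,0,0,0,0,0]],
], grip=255)

```text
clock: 3.85
eef_pos: [522.4, 75.9, 153.3]
tool_rot: [-3.141, -0.0, 1.923]
force: [-1.2, -0.7, 5.7]
width: 12.8
gripper_force: 58.9
```

Call:
send_rows([
  [[0,0,0,0,0,-0.1],[0,0,0,0,0,-0.2],[0,0,0,0,0,-0.32],[0,0,0,0,0,-0.44],[0,0,0,0,0,-0.56],[0,0,0,0,0,-0.68],[0,0,0,0,0,-0.8],[0,0,0,0,0,-0.92],[0,0,0,0,0,-1.04],[0,0,0,0,0,-1.15]],
])

```text
clock: 4.85
eef_pos: [523.6, 77.8, 153.4]
tool_rot: [3.139, 0.002, 3.078]
force: [0.2, 3.6, -0.1]
width: 12.7
gripper_force: 58.5
```

Call:
send_rows([
  [[0,0,0,0,0,-0.03],[0,0,0,0,0,-0.06],[0,0,0,0,0,-0.08],[0,0,0,0,0,-0.1],[0,0,0,0,0,-0.1]],
])

```text
clock: 5.35
eef_pos: [523.6, 78.0, 153.4]
tool_rot: [3.139, 0.003, -3.11]
force: [1.2, 4.3, 1.9]
width: 12.7
gripper_force: 58.7
```

```bash
python3 -c "
from h import *
go(523.3,76,153,93.5); s=ctrl.read_state(); print(s['torque'],s['force'],s['width'],s['gripper_force'])"
```

```text
t 5.35 pos [523.6  78.  153.4] rot [ 3.139e+00  3.000e-03 -3.110e+00] q7 1.26
shift cm [ 0.03 -0.2   0.04] turn [ 0.002  0.003 -0.03 ]
[ 1.20475401 -0.16498768  0.03257586] [1.18919936 4.32509969 1.87942493] 12.709304315848954 58.741657733917236
```

Call:
send_rows([
  [[0,0.1,0,0,0,-0.03],[0,0.15,0,0,0,-0.06],[0,0.15,0,0,0,-0.08],[0,0.15,0,0,0,-0.1],[0,0.15,0,0,0,-0.1]],
])

```text
clock: 5.85
eef_pos: [523.6, 78.1, 153.4]
tool_rot: [3.14, 0.002, -3.016]
force: [1.7, 5.4, 4.5]
width: 13.0
gripper_force: 77.3
```

```bash
python3 -c "
from h import *
go(523.3,76,153,93.5); s=ctrl.read_state(); print(s['torque'],s['force'],s['width'],s['gripper_force'])"
```

```text
t 5.85 pos [523.6  78.1 153.4] rot [ 3.140e+00  2.000e-03 -3.016e+00] q7 1.32
shift cm [ 0.05 -0.2   0.04] turn [0.002 0.002 0.065]
[ 1.18314328 -0.31809209 -1.78533549] [1.7490921  5.38612229 4.49909241] 12.97822963560186 77.27775695733726
```

The z torque has jumped to -1.8 N m, so the knob is at its stop. I ease off, open and lift.

Call:
send_rows([
  [[0,0,0,0,0,0.03],[0,0,0,0,0,0.05],[0,0,0,0,0,0.05],[0,0,0,0,0,0.05]],
])

```text
clock: 6.25
eef_pos: [523.6, 78.2, 153.3]
tool_rot: [3.14, 0.002, -3.062]
force: [2.5, 5.5, 4.4]
width: 12.9
gripper_force: 60.1
```

Call:
send_rows([
  [[0,0,0,0,0,0],[0,0,0,0,0,0],[0,0,0,0,0,0],[0,0,0,0,0,0],[0,0,0,0,0,0],[0,0,0,0,0,0],[0,0,-3,0,0,0],[0,0,-8,0,0,0],[0,0,-12,0,0,0],[0,0,-12,0,0,0]],
], grip=0)

```text
clock: 7.25
eef_pos: [525.4, 78.3, 278.2]
tool_rot: [3.141, 0.011, -3.06]
force: [1.1, -0.3, -0.0]
width: 85.5
gripper_force: 0.0
```

```bash
python3 -c "
from h import *
go(577.5,-144.4,250,64); s=ctrl.read_state(); print(s['torque'],s['force'],s['width'],s['gripper_force'])"
```

```text
t 7.25 pos [525.4  78.3 278.2] rot [ 3.141  0.011 -3.06 ] q7 1.34
shift cm [ -3.35 -22.62   2.83] turn [0.004 0.01  0.535]
[0.02712545 0.02212022 0.04345586] [ 1.09687897 -0.34982231 -0.01800089] 85.54349541280986 0.0
```

Call:
send_rows([
  [[-3.4,-22.6,2.4,0,0,0.535],[-3.4,-22.6,2.4,0,0,0.535],[-3.4,-22.6,2.4,0,0,0.535],[-3.4,-22.6,2.4,0,0,0.535],[-3.4,-22.6,2.4,0,0,0.535],[-3.4,-22.6,2.4,0,0,0.535],[-3.4,-22.6,2.4,0,0,0.535],[-3.4,-22.6,2.4,0,0,0.535],[-3.4,-22.6,2.4,0,0,0.535]],
])

```text
clock: 8.15
eef_pos: [574.8, -143.0, 248.8]
tool_rot: [3.141, -0.001, 2.69]
force: [-0.4, 0.4, 0.2]
width: 85.5
gripper_force: 0.0
```

```bash
python3 -c "
from h import *
a,b=cam('scene'),cam('top')
go(577.5,-144.4,139,64)
A=a['pixels'][:,:,::-1]; B=b['pixels'][:,:,::-1]
r=lambda im,x0,y0,x1,y1:cv2.convertScaleAbs(cv2.resize(im[y0:y1,x0:x1],(400,400),interpolation=cv2.INTER_CUBIC),alpha=1.4)
cv2.imwrite('pics/c4.png',np.hstack([r(A,225,110,305,190),r(A,310,210,390,290)]))"
```

```text
t 8.25 pos [ 574.9 -143.5  249. ] rot [ 3.141 -0.     2.69 ] q7 1.3
shift cm [-0.28  0.03 11.  ] turn [ 0.    -0.     0.002]
```

View pics/c4.png

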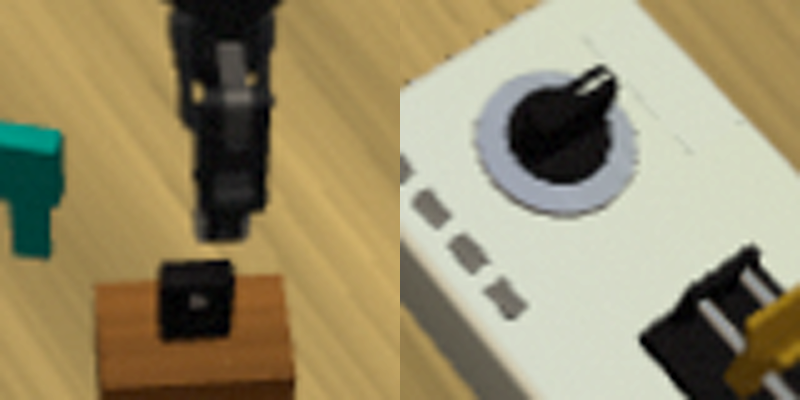

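The right crop shows the knob's pointer (600,80) now along the unit's -x axis, so it is off. The left crop shows the gripper in line above the black handle (197,300). I go down on it.

Call:
send_rows([
  [[-0.3,0,2.5,0,0,0],[-0.3,0,5,0,0,0],[-0.3,0,7.5,0,0,0],[-0.3,0,9.5,0,0,0],[-0.3,0,10.7,0,0,0],[-0.3,0,11,0,0,0],[-0.3,0,11,0,0,0]],
])

```text
clock: 8.95
eef_pos: [577.7, -145.9, 139.0]
tool_rot: [3.142, 0.0, 2.688]
force: [0.6, 0.4, 0.5]
width: 85.1
gripper_force: 0.0
```

Call:
send_rows([
  [[0,0,0,0,0,0],[0,0,0,0,0,0],[0,0,0,0,0,0],[0,0,0,0,0,0],[0,0,0,0,0,0],[0,0,0,0,0,0],[0,0,0,0,0,0],[0,0,0,0,0,0],[0,0,0,0,0,0],[0,0,0,0,0,0]],
], grip=255)

```text
clock: 9.95
eef_pos: [577.8, -146.3, 139.3]
tool_rot: [3.142, 0.001, 2.688]
force: [-1.0, -0.5, 4.8]
width: 15.2
gripper_force: 58.7
```

Call:
send_rows([
  [[0,0,-0.5,0,0,0],[0,0,-2,0,0,0],[0,0,-4,0,0,0],[0,0,-6,0,0,0],[0,0,-8,0,0,0],[0,0,-10,0,0,0],[0,0,-12,0,0,0],[0,0,-14,0,0,0],[0,0,-14,0,0,0],[0,0,-14,0,0,0]],
])

```text
clock: 10.95
eef_pos: [577.4, -146.1, 279.3]
tool_rot: [3.141, 0.001, 2.688]
force: [0.7, -0.1, -1.0]
width: 15.3
gripper_force: 58.4
```

```bash
python3 -c "
from h import *
go(515.8,199.3,279,93.5); s=ctrl.read_state(); print(s['torque'],s['force'],s['width'],s['gripper_force'])"
```

```text
t 10.95 pos [ 577.4 -146.1  279.3] rot [3.141e+00 1.000e-03 2.688e+00] q7 1.31
shift cm [2.068e+01 2.835e+01 2.000e-02] turn [ 0.     0.001 -0.515]
[-0.00708677  0.04123945  0.00101363] [ 0.66114241 -0.14782647 -0.99257372] 15.339596555909658 58.35551619529724
```

Call:
send_rows([
  [[5,7,0,0,0,-0.12],[9,12,0,0,0,-0.22],[12,16.5,0,0,0,-0.3],[15,20.5,0,0,0,-0.38],[17,24,0,0,0,-0.44],[19,26.5,0,0,0,-0.48],[20.2,27.8,0,0,0,-0.51],[20.7,28.3,0,0,0,-0.515],[20.7,28.3,0,0,0,-0.515],[20.7,28.3,0,0,0,-0.515]],
])

```text
clock: 11.95
eef_pos: [515.6, 197.1, 278.1]
tool_rot: [-3.14, -0.001, -3.082]
force: [1.0, -0.5, -0.7]
width: 15.4
gripper_force: 58.6
```

```bash
python3 -c "
from h import *
a,b=cam('scene'),cam('top')
go(515.8,199.3,250,93.5)
A=a['pixels'][:,:,::-1]; B=b['pixels'][:,:,::-1]
r=lambda im,x0,y0,x1,y1:cv2.convertScaleAbs(cv2.resize(im[y0:y1,x0:x1],(400,480),interpolation=cv2.INTER_CUBIC),alpha=1.4)
cv2.imwrite('pics/c5.png',np.hstack([r(A,345,190,445,310),r(B,95,215,195,335)]))"
```

```text
t 12.05 pos [516.1 196.5 278.4] rot [-3.140e+00 -1.000e-03 -3.084e+00] q7 1.1
shift cm [0.01 0.29 2.84] turn [-0.002 -0.001 -0.003]
```

View pics/c5.png

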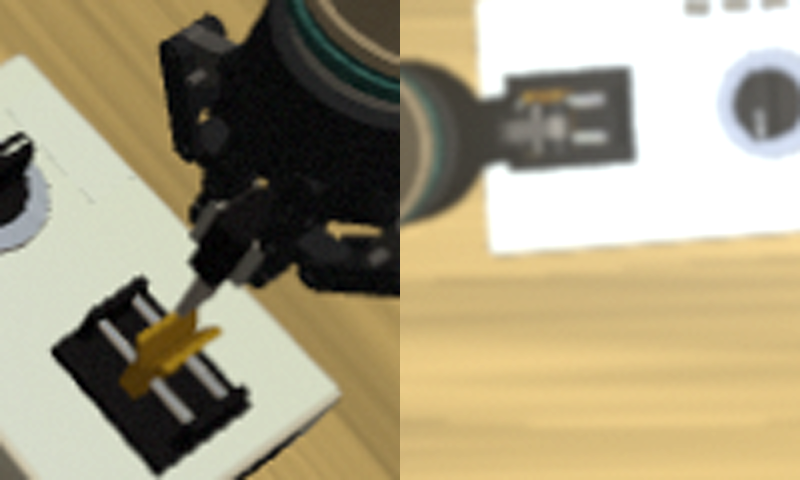

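The scene crop shows the blade (200,295) just above the plates' mouth (180,340), with the knob pointer still off. The knob grasp and the plate outline both put the unit about 1.3 mm further to +y, so I shift by 0.27 cm and lower to the mouth.

Call:
send_rows([
  [[0,0.27,0,0,0,0],[0,0.27,0.5,0,0,0],[0,0.27,1.5,0,0,0],[0,0.27,2.2,0,0,0],[0,0.27,2.4,0,0,0],[0,0.27,2.4,0,0,0],[0,0.27,2.4,0,0,0]],
])

```text
clock: 12.75
eef_pos: [515.5, 201.7, 254.9]
tool_rot: [3.141, 0.0, -3.08]
force: [0.7, 0.3, -0.9]
width: 15.4
gripper_force: 58.6
```

```bash
python3 -c "
from h import *
a=cam('scene')
go(515.8,199.2,218.3,93.5)
save(a,'c6.png',(365,225,425,295),7)"
```

```text
t 12.8 pos [515.6 201.7 255.1] rot [ 3.141  0.    -3.08 ] q7 1.09
shift cm [-0.01 -0.26  3.68] turn [0. 0. 0.]
```

View pics/c6.png

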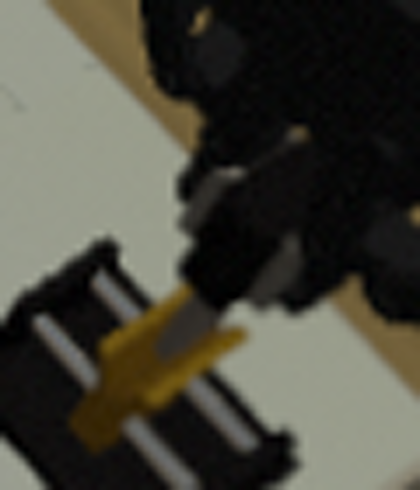

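The tip (175,345) hangs between the two flared plates. The earlier reading had not settled, so y is now 2.5 mm too far; I bring it back before going lower.

Call:
send_rows([
  [[0,-0.15,0,0,0,0],[0,-0.25,0,0,0,0],[0,-0.25,0,0,0,0],[0,-0.25,0.3,0,0,0],[0,-0.25,0.6,0,0,0],[0,-0.25,0.9,0,0,0],[0,-0.25,1.2,0,0,0],[0,-0.25,1.2,0,0,0],[0,-0.25,1.2,0,0,0]],
])

```text
clock: 13.7
eef_pos: [515.5, 199.1, 242.8]
tool_rot: [-3.142, -0.0, -3.08]
force: [-0.0, 0.6, -0.3]
width: 15.6
gripper_force: 58.6
```

Call:
send_rows([
  [[0,0,0.2,0,0,0],[0,0,0.4,0,0,0],[0,0,0.6,0,0,0],[0,0,0.8,0,0,0],[0,0,0.8,0,0,0],[0,0,0.8,0,0,0]],
])

```text
clock: 14.3
eef_pos: [516.2, 199.6, 235.5]
tool_rot: [3.141, 0.002, -3.08]
force: [0.4, 1.1, 5.4]
width: 15.3
gripper_force: 59.5
```

Call:
send_rows([
  [[0,0.03,0.2,0,0,0],[0,0.05,0.4,0,0,0],[0,0.05,0.6,0,0,0],[0,0.05,0.8,0,0,0],[0,0.05,0.9,0,0,0],[0,0.05,0.9,0,0,0]],
])

```text
clock: 14.9
eef_pos: [515.7, 199.7, 225.7]
tool_rot: [3.141, 0.0, -3.08]
force: [1.3, 1.3, 2.9]
width: 15.6
gripper_force: 59.1
```

Call:
send_rows([
  [[0,0,0.2,0,0,0],[0,0,0.4,0,0,0],[0,0,0.6,0,0,0],[0,0,0.8,0,0,0],[0,0,0.8,0,0,0],[0,0,0.8,0,0,0],[0,0,0.8,0,0,0]],
])

```text
clock: 15.6
eef_pos: [515.3, 199.5, 217.4]
tool_rot: [-3.141, -0.001, -3.08]
force: [1.3, 0.6, -2.7]
width: 15.3
gripper_force: 58.5
```

```bash
python3 -c "
from h import *
a=cam('scene')
go(515.8,199.2,218.3,93.5); s=ctrl.read_state(); print(s['torque'],s['force'],s['width'],s['gripper_force'])
save(a,'c7.png',(325,205,425,305),5)"
```

```text
t 15.65 pos [515.3 199.5 217.4] rot [-3.141e+00 -1.000e-03 -3.080e+00] q7 1.08
shift cm [-0.05 -0.04 -0.09] turn [-0.    -0.001  0.   ]
[ 0.34500167 -0.25035859 -0.02260809] [ 1.18175184  0.61248633 -2.30388062] 15.354928849983473 58.36692452430725
```

View pics/c7.png

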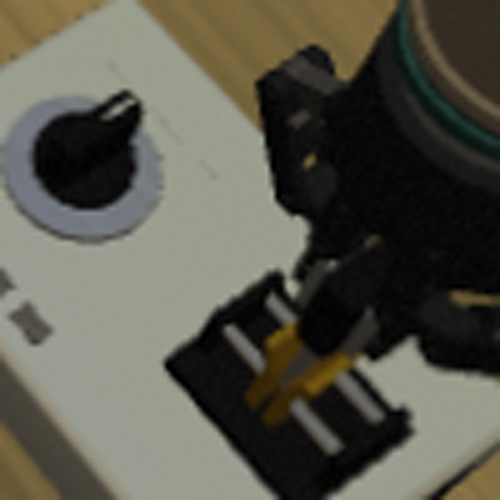

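The plates (270,400) are parted with the blade between them, the knob pointer (125,100) is still off, and the tip is about 18 mm below the throat point. I let it settle and hand in.

Call:
send_rows([
  [[0,0,0,0,0,0],[0,0,0,0,0,0],[0,0,0,0,0,0],[0,0,0,0,0,0],[0,0,0,0,0,0],[0,0,0,0,0,0]],
])

```text
clock: 16.25
eef_pos: [515.2, 199.5, 217.7]
tool_rot: [-3.141, -0.001, -3.08]
force: [0.6, 1.3, -5.6]
width: 15.3
gripper_force: 58.4
```

```bash
python3 -c "
from h import *
s=ctrl.read_state(); print(s['eef_pos'],s['force'],s['gripper_force'],abs(s['qd']).max()); print(ctrl.finish_job())"
```

```text
[515.22043391 199.51001913 217.6847308 ] [ 0.61536258  1.31324767 -5.63213265] 58.420777916908264 0.0032190195385465546
the job is handed in; nothing more can be done
None
```

The job is handed in at 16.3 s (the result was not reported): the knob is at its off stop, and the blade is still gripped upright between the parted plates, tip about 18 mm below the top of their straight part by arm position.

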